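Nest the handled pans with their handles fanned

ROBOT

A 7-joint arm with a two-finger parallel gripper is mounted at the origin on the work surface. World frame = base frame: x ahead of the robot, y to its left, z up, the work surface at z = 0. Lengths are in m, angles in degrees, forces in N, time in s.
With the tool pointing down it reaches from about 0.425 to 0.825 m from the base axis. Payload 3.6 kg.
Tool frame: the origin (TCP) lies at the very end of the fingers, on their centre line; the grasp point (between the pads) lies 19 mm behind it (manip.grip_point_offset is the distance from the TCP to the grasp point, in m); z points along the fingers, y is the line along which they close (so a half turn about z gives the same grasp; the last joint's range is limited). The gripper opens to 93 mm and grips with 3 to 60 N. Pads are 15 mm wide; open, the fingers measure 128 mm over their backs; the gripper's body (75 mm by 188 mm) begins 65 mm behind the grasp point.
Start: joints at [-69.357, 35.231, -0.722, 81.555, 0.464, 63.22, -2.315], TCP at [0.245, 0.602, 0.219] pointing down, gripper open.
Joint ranges: [-178.69, 178.69], [-17.37, 117.87], [-77.05, 75.6], [15.02, 138.74], [-78.02, 258.01], [0.78, 113.62], [-162.83, 162.83]. Speed limits (degrees/s): [159.86, 159.86, 180, 180, 180, 180, 180].

INTERFACE

Orientations are given as [roll, pitch, yaw] about the fixed x, y, z axes, in that order (R = Rz(yaw) Ry(pitch) Rx(roll)).
In Python, from cell import manip gives the robot as it stands.
- The arm moves only by the tool apply_moves, never from a script. Its argument "increments" is a list that holds one entry, the list of rows, each a list of 7 numbers: the shift along the tool's x, y, z scaled (see below), then the turn, a rotation vector about the tool's x, y, z scaled (see below), then the opening, from 0 (shut) to 1 (fully open). A call has 1 to 10 rows; each row is the pose to reach, as a shift and turn from the pose commanded when the call began, along the tool's axes at that moment; what a row does not reach only later rows make up. The controller multiplies each number of a shift by 0.3 m and each number of a turn by pi/4 rad. A row lasts 1/8 s, in which the tool goes at most 62.5 mm and 10.7 degrees, less where a joint would pass 70% of its speed; a pose out of reach is approached as far as the arm can. A call with a number of a shift or a turn outside -1 to 1 is refused whole. A call with a gripper value outside its range is refused whole. The fingers move at their own pace and stop on an object; "squeeze" is the grip in N (left out, the last holds). Time passes only in rows, so rows that repeat a pose let the fingers close. It gives the time, the measured TCP pose, the force, the opening and the grip force at its end, in the units of the state.
- manip.read_state(): the state, without advancing time (a new reading comes with each control period).
- manip.read_camera(name): name is "scene" or "top" or "wrist"; returns the picture (420x560x3 uint8, blue, green, red); there is no depth.
- manip.calibration(name): a dict with "vertical_fov" (degrees; the focal length in pixels is half the picture's height over the tangent of half this angle, whatever the lens; pixels are square), "cx", "cy" (the principal point, pixels), "view" (4x4, takes a point from world to camera coordinates); the wrist camera has in their place "tool_from_camera" (4x4, takes a point from camera to tool coordinates, whose origin is the TCP and whose axes are the flange's). Camera axes: x right, y down, z forward; pixel columns grow to the right and rows downward; lengths in m; the calibration is good to about 2 mm. A picture is of the moment at which its call begins: read the wrist's pose just before it. calibration takes no time and is no camera call.
- manip.hand_in(): hands the job in; it is judged then, once.
The state is a dict: "t": time; "joint_pos": joint angles; "qd": joint speeds; "effort": joint torques, N m; "ee_pos": TCP position; "ee_rot": TCP orientation; "ft_force": force on the tool from outside, world axes, zero at the start; "torque": the same for the moment, N m; "gripper_width": opening from 0.0 (shut) to 1.0 (fully open); "gripper_force": force on a finger pad.
Only numpy, scipy, OpenCV 4.12 (cv2) and the standard library are available. Lean on these libraries where they do the work, as an engineer would, in place of code of your own. Each camera call takes 0.05 s, during which the arm holds its last target. There are 200 camera calls.

TASK

Put the long-handled pans away as one nest on the steel tray: leave the large one where it stands, set the medium one inside it and the small one inside the medium, each sitting flat on the floor of the pan below. Fan the three handles out like fingers, neighbours about 60 degrees apart, so that none lies over another. Do not disturb the glass bell jar.

Things in the scene. Friction and masses are not known exactly. Their poses are not given: they have to be found in the camera images.
- pan_large: Largest of 3 aluminium pans: round pot, outer dia 120, 44 high to rim, wall 3, floor 4 mm. Origin: centre of pot underside, z up. Black handle along own -x: level bar 10 wide, 16 high, centre line 44 above underside (8 of it above rim), out to 125 mm from pot axis. Stands on the tray near its middle, about 300 g.
- pan_medium: Middle of 3 aluminium pans: round pot, outer dia 90, 50 high to rim, wall 3, floor 4 mm. Origin: centre of pot underside, z up. Black handle along own -x: level bar 10 wide, 16 high, centre line 50 above underside (8 of it above rim), out to 115 mm from pot axis. 130 g, left or right of the large one. Pinch handle from above 75 to 95 mm from pot axis, firmly (40 N).
- pan_small: Smallest of 3 aluminium pans: round pot, outer dia 56, 56 high to rim, wall 3, floor 4 mm. Origin: centre of pot underside, z up. Black handle along own -x: level bar 10 wide, 16 high, centre line 56 above underside (8 of it above rim), out to 110 mm from pot axis. 70 g, on the other side of the large one; pinch it likewise. Mug and white dish nearby are not of the set.
- bell_jar: a small clear glass bell jar with a knob, 88 mm in diameter and 100 mm high, standing on the tray (its surface 12 mm above the table) behind the large pan, beyond it from the robot. Origin at the centre of its underside.
Things that resemble listed ones, but are neither listed nor needed, are in the scene too. What is shaped like the pan_large but blue or yellow is not meant.

How it is judged:
By the outcome, as a careful person would: the job done as asked, in the order asked, and still so for the second after the job is handed in, with the robot touching nothing.
It also fails if it takes over 58 s, if anything falls off the work surface, if the arm or the gripper's body presses on something with over 40 N, if the wrist force passes 120 N, or if a joint passes its speed limit or range.

## Working session

There is one attempt and no reset: what is moved stays moved. The work goes in short steps, Python scripts to look and compute and a tool call to move; the robot and the scene stay as the last step left them, time stands still between calls to the robot, and variables do not carry over. Pictures are saved under pics/ and viewed, at most 13 in all, crops included, and the job is handed in when it is done.

Besides the shell and the picture viewer there is one more tool, called as name(argument=value, ...), one argument or row to a line, values as JSON. apply_moves: Moves the arm, as the interface text tells. Its arguments: {"type":"object","properties":{"increments":{"type":"array","items":{"type":"array","items":{"type":"array","items":{"type":"number","minimum":-1,"maximum":1}}}},"squeeze":{"type":"number"}},"required":["increments"]}

```bash
mkdir -p pics; ls; python3 - <<'E'
from cell import manip
import cv2, numpy as np
print(manip.read_state()); print(manip.grip_point_offset)
for n in ("scene","top"):
    cv2.imwrite(f"pics/{n}0.png",manip.read_camera(n))
np.set_printoptions(precision=4,suppress=True)
for n in ("scene","top","wrist"): print(n,manip.calibration(n))
E
```

```text
pics
{'t': 0.0, 'joint_pos': array([-69.35489948,  35.28619692,  -0.72332275,  81.63972818,
         0.4636769 ,  63.21881495,  -2.31249179]), 'qd': array([-0.0586956 , -0.03535649,  0.06561604, -0.01042165,  0.09868707,
       -0.03941601, -0.04214576]), 'effort': array([-5.10817142e-05, -4.58935082e+01,  2.09181458e-01, -1.65740114e+01,
       -6.10690797e-02,  2.06333800e-02,  2.36396654e-04]), 'ee_pos': array([0.24490381, 0.60125682, 0.21752494]), 'ee_rot': array([-1.79858124e+02,  1.31848706e-03,  1.57842810e+02]), 'ft_force': array([-0.46925417,  0.24277457, -0.38124478]), 'torque': array([ 0.02491312,  0.01707416, -0.01440156]), 'gripper_force': 0.0, 'gripper_width': 0.9995940778811566}
0.0188
scene {'vertical_fov': 55.6913299906044, 'cx': 280.5943453717336, 'cy': 209.12997607404645, 'view': array([[-0.8158,  0.5782, -0.0076,  0.3581],
       [ 0.4911,  0.6858, -0.5371, -0.2201],
       [-0.3054, -0.4419, -0.8435,  1.0777],
       [ 0.    ,  0.    ,  0.    ,  1.    ]])}
top {'vertical_fov': 45.619556141283766, 'cx': 287.2685823828871, 'cy': 223.54966023224569, 'view': array([[-0.0133, -0.9997, -0.0225,  0.0387],
       [-0.9929,  0.0158, -0.118 ,  0.4587],
       [ 0.1183,  0.0208, -0.9928,  1.3067],
       [ 0.    ,  0.    ,  0.    ,  1.    ]])}
wrist {'vertical_fov': 63.07471618540989, 'cx': 284.9788083707646, 'cy': 212.1233871732885, 'tool_from_camera': array([[-0.0001, -0.9663, -0.2575,  0.0714],
       [ 1.    , -0.0003,  0.0007, -0.0009],
       [-0.0008, -0.2575,  0.9663, -0.1666],
       [ 0.    ,  0.    ,  0.    ,  1.    ]])}
```

View pics/scene0.png

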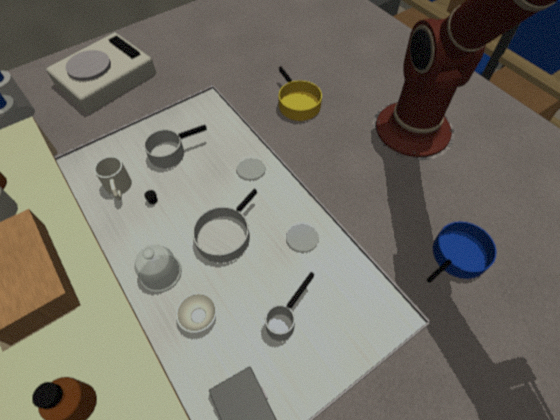

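View pics/top0.png

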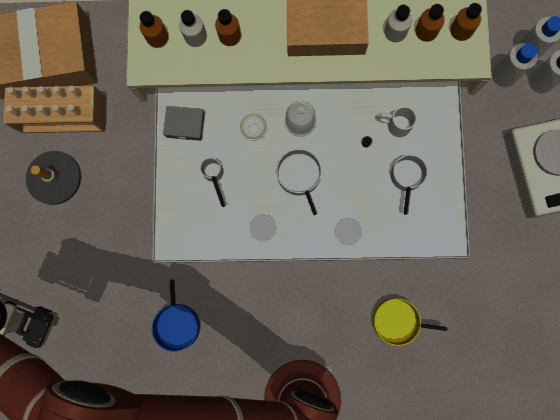

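The scene view shows the medium pan at (165,148), the large at (222,234) and the small at (281,320). In the top view (up = +x, left = +y) the small is at (212,170), the large at (299,172) and the medium at (408,172). All handles point toward the robot, and the jar is at (300,118).

```bash
cat > h.py <<'E'
import numpy as np, cv2
from cell import manip
from scipy.spatial.transform import Rotation as R
np.set_printoptions(precision=4,suppress=True)
def cam(name,st=None):
    c=manip.calibration(name); f=210/np.tan(np.radians(c["vertical_fov"]/2))
    if name=="wrist":
        T=np.eye(4);T[:3,:3]=R.from_euler("xyz",st["ee_rot"],degrees=True).as_matrix();T[:3,3]=st["ee_pos"]
        P=T@np.array(c["tool_from_camera"])
    else: P=np.linalg.inv(np.array(c["view"]))
    return P,f,c["cx"],c["cy"]
def ray(C,px,z):
    P,f,cx,cy=C; px=np.atleast_2d(np.asarray(px,float))
    d=np.c_[(px[:,0]-cx)/f,(px[:,1]-cy)/f,np.ones(len(px))]@P[:3,:3].T
    return P[:3,3]+d*((z-P[2,3])/d[:,2])[:,None]
def handle(C,img,box,z,thr=50):
    """dark blob in box -> end points of its long axis on plane z, centre"""
    x0,y0,x1,y1=box; m=(img[y0:y1,x0:x1].max(2)<thr).astype(np.uint8)
    n,l,s,_=cv2.connectedComponentsWithStats(m); k=1+np.argmax(s[1:,4])
    v,u=np.nonzero(l==k); p=ray(C,np.c_[u+x0,v+y0],z)[:,:2]; c=p.mean(0)
    w=np.linalg.svd(p-c,full_matrices=False)[2][0]; w=w*np.sign(-w[0] or 1)
    t=(p-c)@w
    return c,w,t.min(),t.max(),np.std((p-c)@[-w[1],w[0]])*3.46,s[k,4]
def rel(target,yaw,st=None):
    """numbers for a move: shift in tool axes/0.3, yaw turn (world) in deg -> tool z turn units"""
    st=st or manip.read_state(); Rm=R.from_euler("xyz",st["ee_rot"],degrees=True).as_matrix()
    d=(Rm.T@(np.asarray(target)-st["ee_pos"]))/0.3
    dy=(yaw-st["ee_rot"][2]+180)%360-180
    rv=(R.from_matrix(Rm).inv()*R.from_euler("xyz",[180,0,yaw],degrees=True)).as_rotvec()/(np.pi/4)
    print("shift",d,"turn",rv,"dyaw",dy)
E
python3 - <<'E'
from h import *
img=cv2.imread("pics/top0.png"); C=cam("top")
B={"L":((300,180,330,220),.064,.125),"M":((395,175,420,220),.070,.115),"S":((205,170,235,212),.076,.110)}
for k,(b,z,e) in B.items():
    c,w,a,bb,wd,n=handle(C,img,b,z,70)
    tip=c+w*bb
    print(k,"c",c,"dir",w,"a",np.degrees(np.arctan2(-w[1],-w[0])),"len",bb-a,"wid",wd,n,"tip",tip,"pot",tip-w*e)
for n,p,z in (("L",(299,172),.056),("M",(408,172),.062),("S",(212,169),.068),("jar",(300,118),.06)): print(n,ray(C,p,z))
a=cv2.resize(img[140:225,190:240],None,fx=5,fy=5,interpolation=2)
b=cv2.resize(img[140:225,270:330],None,fx=5,fy=5,interpolation=2)
c=cv2.resize(img[140:225,385:431],None,fx=5,fy=5,interpolation=2)
cv2.imwrite("pics/crop.png",np.hstack([a,b,c]))
E
```

```text
L c [ 0.5123 -0.0288] dir [-0.9385 -0.3452] a 20.194062384154854 len 0.06506806911604744 wid 0.01624144908864322 106 tip [ 0.4787 -0.0411] pot [0.596  0.0021]
M c [ 0.5213 -0.2746] dir [-0.9892 -0.1465] a 8.426124455614561 len 0.09191661837992679 wid 0.031231647428897197 157 tip [ 0.4754 -0.2814] pot [ 0.5892 -0.2646]
S c [0.5527 0.2107] dir [-0.9797 -0.2007] a 11.577094671816427 len 0.09504558938689266 wid 0.025706636541526436 170 tip [0.5008 0.2   ] pot [0.6085 0.2221]
L [[ 0.5927 -0.0014  0.056 ]]
M [[ 0.5861 -0.2869  0.062 ]]
S [[0.6022 0.2275 0.068 ]]
jar [[ 0.7389 -0.0065  0.06  ]]
```

View pics/crop.png

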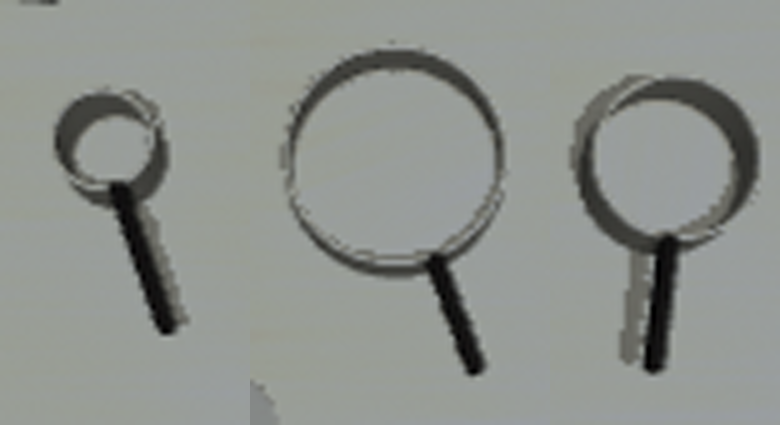

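The crop shows clean black handles. The grey wall shadows polluted the M and S masks, so I'll tighten the threshold.

```bash
python3 - <<'E'
from h import *
img=cv2.imread("pics/top0.png"); C=cam("top")
B={"L":((300,180,330,220),.064,.125),"M":((395,175,420,220),.070,.115),"S":((205,170,235,212),.076,.110)}
for k,(b,z,e) in B.items():
  for thr in (35,45):
    c,w,a,bb,wd,n=handle(C,img,b,z,thr)
    tip=c+w*bb
    print(k,"c",c,"a",np.degrees(np.arctan2(-w[1],-w[0])),"len",bb-a,"wid",wd,n,"pot",tip-w*e,"grasp",tip-w*(e-.085))
E
```

```text
L c [ 0.5113 -0.0294] a 19.52165770737773 len 0.06415692916090177 wid 0.007508439620954924 69 pot [0.5973 0.0011] grasp [ 0.5172 -0.0273]
L c [ 0.5111 -0.0298] a 19.47969466258552 len 0.06506487731719748 wid 0.008227328669073133 77 pot [0.5966 0.0004] grasp [ 0.5165 -0.0279]
M c [ 0.511  -0.2784] a -8.961586753635109 len 0.06911916210386608 wid 0.008607847975785376 88 pot [ 0.59   -0.2909] grasp [ 0.506  -0.2777]
M c [ 0.5113 -0.2785] a -9.135866874447748 len 0.06949089504019433 wid 0.009630881679009379 100 pot [ 0.5899 -0.2911] grasp [ 0.506  -0.2776]
S c [0.5429 0.2108] a 19.26809320314308 len 0.08234961665993631 wid 0.008602505670819691 101 pot [0.606  0.2328] grasp [0.5257 0.2048]
S c [0.5424 0.2105] a 18.77467498929808 len 0.08233012960525206 wid 0.00925701409871442 109 pot [0.6062 0.2321] grasp [0.5257 0.2048]
```

apply_moves(
  increments=[
    [[-0.82, -0.66, 0, 0, 0, 0, 1], [-0.82, -0.66, 0, 0, 0, 0, 1], [-0.82, -0.66, 0, 0, 0, 0, 1], [-0.82, -0.66, 0, 0, 0, 0, 1], [-0.82, -0.66, 0, 0, 0, 0, 1], [-0.82, -0.66, 0, 0, 0, 0, 1]],
  ],
  squeeze=40,
)

```text
t: 0.85
ee_pos: [0.4015, 0.3196, 0.2185]
ee_rot: [-179.8, 0.1, 157.2]
ft_force: [-1.2, -0.2, 0.8]
gripper_width: 0.999
gripper_force: 0.0
```

```bash
python3 -c "
from h import *
s=manip.read_state(); print(s['t'],s['ee_pos'],s['ee_rot'],s['joint_pos']); rel([.49,0.0,.24],165)"
```

```text
0.85 [0.4015 0.3196 0.2185] [-179.8259    0.1377  157.201 ] [-41.6058  23.1412   0.7388 103.9494  -0.1125  53.0064  26.3423]
shift [-0.6849 -0.8681 -0.0673] turn [-0.0041  0.0028 -0.1733] dyaw 7.799036479589802
```

apply_moves(
  increments=[
    [[-0.685, -0.87, -0.067, 0, 0, -0.17, 1], [-0.685, -0.87, -0.067, 0, 0, -0.17, 1], [-0.685, -0.87, -0.067, 0, 0, -0.17, 1], [-0.685, -0.87, -0.067, 0, 0, -0.17, 1], [-0.685, -0.87, -0.067, 0, 0, -0.17, 1], [-0.685, -0.87, -0.067, 0, 0, -0.17, 1], [-0.685, -0.87, -0.067, 0, 0, -0.17, 1], [-0.685, -0.87, -0.067, 0, 0, -0.17, 1]],
  ],
)

```text
t: 1.85
ee_pos: [0.4898, 0.009, 0.2384]
ee_rot: [179.9, -0.1, 165.7]
ft_force: [-0.3, -0.2, -0.3]
gripper_width: 0.999
gripper_force: 0.0
```

```bash
python3 - <<'E'
from h import *
import json
s=manip.read_state(); img=manip.read_camera("wrist"); cv2.imwrite("pics/w1.png",img)
print(s['t'],s['ee_pos'],s['ee_rot'],s['qd'])
json.dump({k:np.asarray(s[k]).tolist() for k in("ee_pos","ee_rot")},open("w1.json","w"))
rel([.50,-.27,.22],171)
E
```

```text
1.85 [0.4898 0.009  0.2384] [179.9408  -0.076  165.684 ] [-0.7294 -0.1393 -0.1642  0.0141  0.302  -0.0572  0.1087]
shift [-0.2626 -0.8933  0.0605] turn [ 0.0012 -0.0015 -0.1173] dyaw 5.2769158766773785
```

View pics/w1.png

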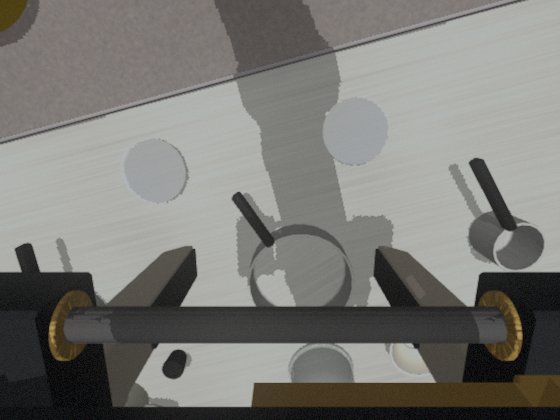

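The wrist view shows the large pan's handle at about (253,220) and its pot at about (300,272). The small pan is at (495,205).

```bash
python3 - <<'E'
from h import *
import json
s=json.load(open("w1.json")); img=cv2.imread("pics/w1.png"); C=cam("wrist",s)
for k,b,z,e in (("L",(222,182,278,250),.064,.125),("S",(460,150,520,232),.076,.110)):
  for thr in (40,50):
    c,w,a,bb,wd,n=handle(C,img,b,z,thr); tip=c+w*bb
    print(k,"a",np.degrees(np.arctan2(-w[1],-w[0])),"len",bb-a,"wid",wd,n,"pot",tip-w*e,"grasp",tip-w*(e-.085))
# rim points of the large pot, rough: pixel centre of rim ellipse
print(ray(C,(300,272),.056))
E
```

```text
L a 28.635109013816912 len 0.0045640157856972055 wid 0.0013001035676920155 5 pot [0.6387 0.0415] grasp [0.5641 0.0008]
L a 16.278131483603016 len 0.05201734652743308 wid 0.010266811058136201 337 pot [0.6086 0.0005] grasp [ 0.527  -0.0233]
S a 24.426613374301425 len 0.026237578641204712 wid 0.005025601758216598 65 pot [0.6548 0.2525] grasp [0.5774 0.2174]
S a 22.86029713888101 len 0.07960848572990545 wid 0.011206412720781234 629 pot [0.6078 0.2343] grasp [0.5295 0.2013]
[[0.5808 0.0025 0.056 ]]
```

apply_moves(
  increments=[
    [[-0.26, -0.89, 0.06, 0, 0, -0.12, 0.6], [-0.26, -0.89, 0.06, 0, 0, -0.12, 0.6], [-0.26, -0.89, 0.06, 0, 0, -0.12, 0.6], [-0.26, -0.89, 0.06, 0, 0, -0.12, 0.6], [-0.26, -0.89, 0.06, 0, 0, -0.12, 0.6], [-0.26, -0.89, 0.06, 0, 0, -0.12, 0.6], [-0.26, -0.89, 0.06, 0, 0, -0.12, 0.6], [-0.26, -0.89, 0.06, 0, 0, -0.12, 0.6]],
  ],
)

```text
t: 2.9
ee_pos: [0.4996, -0.2687, 0.2209]
ee_rot: [179.9, 0.0, 171.1]
ft_force: [0.2, 0.1, -0.4]
gripper_width: 0.596
gripper_force: 0.0
```

```bash
python3 - <<'E'
from h import *
s=manip.read_state(); img=manip.read_camera("wrist"); cv2.imwrite("pics/w2.png",img); C=cam("wrist",s)
print(s['t'],s['ee_pos'],s['ee_rot'],s['joint_pos'])
m=(img.max(2)<45).astype(np.uint8); n,l,st,_=cv2.connectedComponentsWithStats(m)
for k in range(1,n):
    if st[k,4]>250:print(st[k])
E
```

```text
2.9 [ 0.4996 -0.2687  0.2209] [179.9242   0.0068 171.1356] [ 22.4431  27.7037   5.6071  95.6139  -3.1984  56.8539 110.2974]
[339 249  76  63 968]
[203 252  29  55 697]
[    0   273   560   147 22830]
[  394   272   166   111 14212]
```

View pics/w2.png

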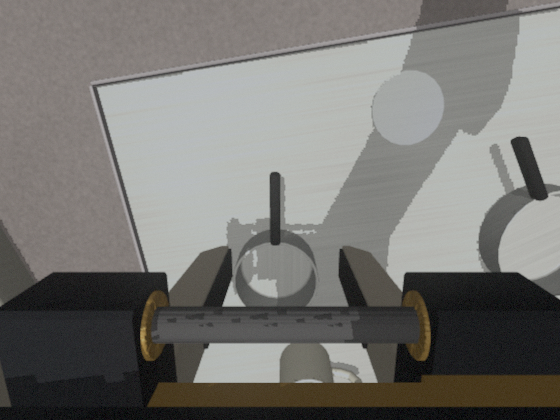

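The medium pan's handle runs from about (275,173) to (276,244), with its pot at about (276,275). The large pan's handle is at (529,168).

```bash
python3 - <<'E'
from h import *
import json
s=manip.read_state(); C=cam("wrist",s); img=cv2.imread("pics/w2.png")
C1=cam("wrist",json.load(open("w1.json"))); i1=cv2.imread("pics/w1.png")
for k,CC,im,b,z,e in (("M",C,img,(260,160,292,242),.070,.115),("L",C,img,(505,128,550,198),.064,.125),("L1",C1,i1,(222,182,278,246),.064,.125),("S1",C1,i1,(460,150,520,228),.076,.110)):
  for thr in (55,65):
    c,w,a,bb,wd,n=handle(CC,im,b,z,thr); tip=c+w*bb
    print(k,"a",np.degrees(np.arctan2(-w[1],-w[0])),"len",bb-a,"wid",wd,n,"tip",tip,"pot",tip-w*e,"grasp",tip-w*(e-.085))
E
```

```text
M a -13.03946656930028 len 0.0407961310410395 wid 0.008937956851637388 251 tip [ 0.5003 -0.2773] pot [ 0.6123 -0.3033] grasp [ 0.5295 -0.2841]
M a -9.487187080421442 len 0.06717623079962762 wid 0.00888726330808168 630 tip [ 0.4736 -0.275 ] pot [ 0.5871 -0.2939] grasp [ 0.5032 -0.2799]
L a 21.10760380432432 len 0.06789718312825663 wid 0.014076737385501019 972 tip [ 0.4763 -0.049 ] pot [ 0.5929 -0.004 ] grasp [ 0.5136 -0.0346]
L a 20.521137783799592 len 0.06827749663574573 wid 0.014439108047502614 1047 tip [ 0.4761 -0.0485] pot [ 0.5932 -0.0046] grasp [ 0.5136 -0.0344]
L1 a 17.549554961291804 len 0.06539888573995503 wid 0.01061798686599649 491 tip [ 0.4767 -0.0393] pot [ 0.5959 -0.0016] grasp [ 0.5148 -0.0272]
L1 a 18.98170190254402 len 0.06546958706616943 wid 0.01094518690165206 636 tip [ 0.477  -0.0404] pot [0.5952 0.0002] grasp [ 0.5148 -0.0274]
S1 a 19.777864144158674 len 0.085776466455357 wid 0.012048891843404045 965 tip [0.4988 0.1925] pot [0.6023 0.2297] grasp [0.5223 0.201 ]
S1 a 19.36720210792074 len 0.0857247847772145 wid 0.012420026437448916 1032 tip [0.4987 0.1929] pot [0.6025 0.2293] grasp [0.5223 0.2012]
```

```bash
python3 -c "
from h import *
rel([.507,-.279,.043],170.7)"
```

```text
shift [-0.0296 -0.0292  0.5932] turn [0.0013 0.0003 0.0088] dyaw -0.39733745044588886
```

apply_moves(
  increments=[
    [[-0.03, -0.029, 0.2, 0, 0, 0.01, 0.6], [-0.03, -0.029, 0.38, 0, 0, 0.01, 0.6], [-0.03, -0.029, 0.5, 0, 0, 0.01, 0.6], [-0.03, -0.029, 0.57, 0, 0, 0.01, 0.6], [-0.03, -0.029, 0.593, 0, 0, 0.01, 0.6], [-0.03, -0.029, 0.593, 0, 0, 0.01, 0.6], [-0.03, -0.029, 0.593, 0, 0, 0.01, 0.0], [-0.03, -0.029, 0.593, 0, 0, 0.01, 0.0], [-0.03, -0.029, 0.593, 0, 0, 0.01, 0.0], [-0.03, -0.029, 0.593, 0, 0, 0.01, 0.0]],
  ],
  squeeze=40,
)

```text
t: 4.2
ee_pos: [0.5064, -0.2815, 0.0431]
ee_rot: [-180.0, 0.0, 170.4]
ft_force: [-0.7, 0.1, 0.7]
gripper_width: 0.219
gripper_force: 0.0
```

apply_moves(
  increments=[
    [[0, 0, 0, 0, 0, 0, 0], [0, 0, 0, 0, 0, 0, 0]],
  ],
)

```text
t: 4.45
ee_pos: [0.5064, -0.2815, 0.0429]
ee_rot: [-180.0, 0.0, 170.4]
ft_force: [-0.8, 0.5, 0.7]
gripper_width: 0.103
gripper_force: 39.9
```

```bash
python3 -c "
from h import *
s=manip.read_state(); print(s['t'],s['ee_pos'],s['ee_rot'],s['gripper_width'],s['gripper_force'],s['ft_force'])"
```

```text
4.45 [ 0.5064 -0.2815  0.0429] [-179.9975    0.0081  170.4398] 0.10276243336970854 39.92236912250519 [-0.8152  0.4945  0.7437]
```

apply_moves(
  increments=[
    [[0, 0, -0.05, 0, 0, 0, 0], [0, 0, -0.13, 0, 0, 0, 0], [0, 0, -0.22, 0, 0, 0, 0], [0, 0, -0.31, 0, 0, 0, 0], [0, 0, -0.36, 0, 0, 0, 0], [0, 0, -0.38, 0, 0, 0, 0], [0, 0, -0.38, 0, 0, 0, 0]],
  ],
)

```text
t: 5.32
ee_pos: [0.506, -0.2813, 0.1566]
ee_rot: [180.0, -0.0, 170.4]
ft_force: [0.4, -0.1, -1.6]
gripper_width: 0.103
gripper_force: 39.9
```

```bash
python3 - <<'E'
from h import *
s=manip.read_state(); C=cam("wrist",s); img=manip.read_camera("wrist")
top=manip.read_camera("scene")
cv2.imwrite("pics/w3.png",np.vstack([img[150:],cv2.resize(top[60:260,60:340],(560,400))[:330]]))
cv2.imwrite("pics/w3full.png",img)
print(s['t'],s['ee_pos'],s['ee_rot'],s['gripper_width'],s['ft_force'],s['torque'])
E
```

```text
5.325 [ 0.506  -0.2813  0.1566] [179.993   -0.0377 170.4418] 0.10269842096116251 [ 0.363  -0.0851 -1.5703] [0.0326 0.1086 0.0401]
```

View pics/w3.png

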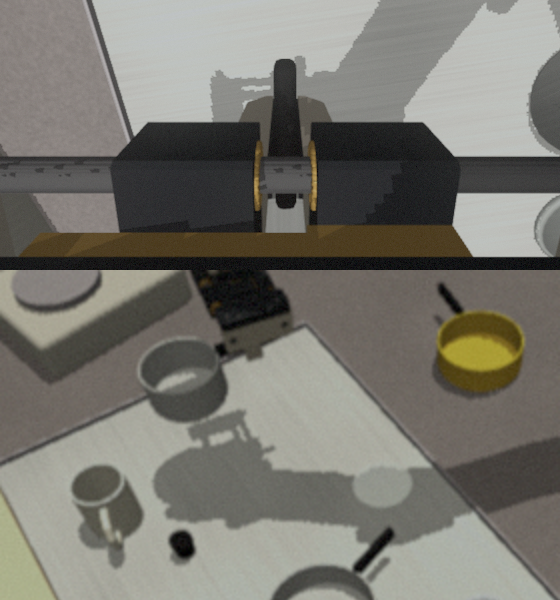

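The medium pan is held and lifted. In the scene view it looks level.

```bash
python3 - <<'E'
from h import *
s=manip.read_state(); C=cam("wrist",s); img=cv2.imread("pics/w3full.png")
zt=s['ee_pos'][2]+.0268
tip=ray(C,(285,210),zt)[0][:2]; d=np.hypot(*(tip-s['ee_pos'][:2])); g=.115-d
print("grasp radius",g)
yaw=139.4; u=np.array([np.cos(np.radians(yaw)),np.sin(np.radians(yaw))])
for gg in (g,.083): print(np.array([.596,.0005])+gg*u)
t=np.array([.596,.0005])+.083*u
rel([*t,.157],yaw); rel([(t[0]+.506)/2,(t[1]-.2813)/2,.157],155)
E
```

```text
grasp radius 0.07980440861939654
[0.5354 0.0524]
[0.533  0.0545]
shift [ 0.096   1.1184 -0.0029] turn [ 0.     -0.0029  0.6898] dyaw -31.041138568887874
shift [ 0.0474  0.559  -0.0034] turn [ 0.0004 -0.0029  0.3431] dyaw -15.44113856888788
```

apply_moves(
  increments=[
    [[0.01, 0.06, 0, 0, 0, 0.04, 0], [0.02, 0.18, 0, 0, 0, 0.12, 0], [0.03, 0.34, 0, 0, 0, 0.22, 0], [0.045, 0.5, 0, 0, 0, 0.31, 0], [0.055, 0.66, 0, 0, 0, 0.41, 0], [0.07, 0.8, 0, 0, 0, 0.5, 0], [0.08, 0.9, 0, 0, 0, 0.58, 0], [0.085, 0.95, 0, 0, 0, 0.64, 0], [0.09, 0.97, 0, 0, 0, 0.68, 0], [0.09, 0.98, 0, 0, 0, 0.69, 0]],
  ],
)

```text
t: 6.68
ee_pos: [0.5281, 0.0126, 0.1564]
ee_rot: [-179.9, -0.0, 139.4]
ft_force: [-0.3, 0.2, -2.1]
gripper_width: 0.104
gripper_force: 39.9
```

```bash
python3 -c "
from h import *
s=manip.read_state(); print(s['t'],s['ee_pos'],s['ee_rot'],s['gripper_width'])
rel([.5345,.0532,.157],139.4);rel([.5345,.0532,.05],139.4)"
```

```text
6.675 [0.5281 0.0126 0.1564] [-179.9296   -0.0314  139.3535] 0.10366410493251645
shift [ 0.072   0.1165 -0.0022] turn [-0.0016 -0.0007 -0.001 ] dyaw 0.04652943658001618
shift [0.0718 0.1169 0.3545] turn [-0.0016 -0.0007 -0.001 ] dyaw 0.04652943658001618
```

apply_moves(
  increments=[
    [[0.036, 0.058, 0, 0, 0, 0, 0], [0.072, 0.117, 0, 0, 0, 0, 0], [0.072, 0.117, 0, 0, 0, 0, 0], [0.072, 0.117, 0.04, 0, 0, 0, 0], [0.072, 0.117, 0.11, 0, 0, 0, 0], [0.072, 0.117, 0.18, 0, 0, 0, 0], [0.072, 0.117, 0.24, 0, 0, 0, 0], [0.072, 0.117, 0.28, 0, 0, 0, 0], [0.072, 0.117, 0.3, 0, 0, 0, 0], [0.072, 0.117, 0.3, 0, 0, 0, 0]],
  ],
)

```text
t: 7.92
ee_pos: [0.5349, 0.0533, 0.0666]
ee_rot: [-180.0, -0.0, 139.4]
ft_force: [-0.1, -0.8, -1.5]
gripper_width: 0.104
gripper_force: 39.9
```

```bash
python3 -c "
from h import *
s=manip.read_state(); print(s['t'],s['ee_pos'],s['ee_rot'],s['gripper_width'],s['ft_force'],s['torque'])
rel([.5345,.0532,.047],139.4)
cv2.imwrite('pics/t3.png',cv2.resize(manip.read_camera('top')[130:230,240:360],None,fx=5,fy=5,interpolation=2))"
```

```text
7.925 [0.5349 0.0533 0.0666] [-179.9721   -0.0089  139.3692] 0.10386125900905377 [-0.0641 -0.7813 -1.4924] [ 0.0388  0.0507 -0.011 ]
shift [ 0.0007 -0.0011  0.0654] turn [-0.0006 -0.0002 -0.0007] dyaw 0.03084013467073987
```

View pics/t3.png

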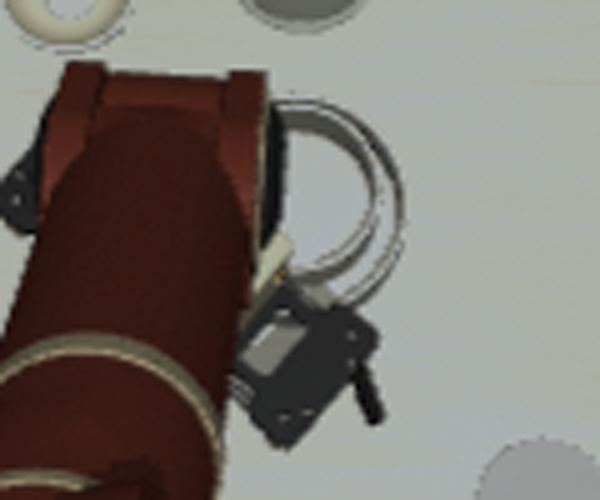

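The medium pan is inside the large rim. The force reading shows no contact yet, so I'll lower it the rest of the way.

apply_moves(
  increments=[
    [[0, 0, 0.025, 0, 0, 0, 0], [0, 0, 0.045, 0, 0, 0, 0], [0, 0, 0.058, 0, 0, 0, 0], [0, 0, 0.065, 0, 0, 0, 0], [0, 0, 0.065, 0, 0, 0, 0], [0, 0, 0.065, 0, 0, 0, 0]],
  ],
)

```text
t: 8.72
ee_pos: [0.5351, 0.0536, 0.0475]
ee_rot: [180.0, 0.0, 139.4]
ft_force: [-0.6, -0.3, -1.7]
gripper_width: 0.107
gripper_force: 39.9
```

```bash
python3 -c "
from h import *
s=manip.read_state(); print(s['t'],s['ee_pos'],s['ft_force'],s['torque'])"
```

```text
8.725 [0.5351 0.0536 0.0475] [-0.5875 -0.2846 -1.728 ] [ 0.0983  0.1165 -0.0107]
```

apply_moves(
  increments=[
    [[0, 0, 0.004, 0, 0, 0, 0], [0, 0, 0.006, 0, 0, 0, 0], [0, 0, 0.006, 0, 0, 0, 0]],
  ],
)

```text
t: 9.1
ee_pos: [0.535, 0.0539, 0.0466]
ee_rot: [180.0, -0.0, 139.4]
ft_force: [-2.4, 0.4, 6.0]
gripper_width: 0.102
gripper_force: 39.9
```

Contact came at the expected height. Release and rise.

apply_moves(
  increments=[
    [[0, 0, 0, 0, 0, 0, 0.2], [0, 0, 0, 0, 0, 0, 0.35], [0, 0, 0, 0, 0, 0, 0.4], [0, 0, -0.08, 0, 0, 0, 0.4], [0, 0, -0.2, 0, 0, 0, 0.4], [0, 0, -0.35, 0, 0, 0, 0.4], [0, 0, -0.5, 0, 0, 0, 0.4], [0, 0, -0.55, 0, 0, 0, 0.4], [0, 0, -0.55, 0, 0, 0, 0.4]],
  ],
)

```text
t: 10.22
ee_pos: [0.5351, 0.0537, 0.2108]
ee_rot: [179.9, 0.0, 139.4]
ft_force: [0.3, 0.2, -0.1]
gripper_width: 0.399
gripper_force: 0.0
```

```bash
python3 -c "
from h import *
s=manip.read_state(); print(s['t'],s['ee_pos'],s['ee_rot'],s['joint_pos'])
rel([.50,.2,.22],90); rel([.50,.2,.22],19)"
```

```text
10.225 [0.5351 0.0537 0.2108] [179.9455   0.0376 139.3963] [-18.9701  26.2816  16.1753 101.3123  -8.833   53.5751  50.2682]
shift [ 0.4063  0.2941 -0.0306] turn [0.0015 0.0003 1.0977] dyaw -49.39628719397794
shift [ 0.4063  0.2941 -0.0306] turn [ 0.0016 -0.0008  2.6755] dyaw -120.39628719397794
```

apply_moves(
  increments=[
    [[0.4, 0.29, -0.03, 0, 0, 1, 0.4], [0.4, 0.29, -0.03, 0, 0, 1, 0.4], [0.4, 0.29, -0.03, 0, 0, 1, 0.4], [0.4, 0.29, -0.03, 0, 0, 1, 0.4], [0.4, 0.29, -0.03, 0, 0, 1, 0.5]],
  ],
)

```text
t: 10.85
ee_pos: [0.4992, 0.1978, 0.2174]
ee_rot: [-179.8, 0.1, 94.4]
ft_force: [-0.1, 0.1, 0.1]
gripper_width: 0.462
gripper_force: 0.0
```

apply_moves(
  increments=[
    [[0, 0, 0, 0, 0, 0.84, 0.5], [0, 0, 0, 0, 0, 0.84, 0.5], [0, 0, 0, 0, 0, 0.84, 0.5], [0, 0, 0, 0, 0, 0.84, 0.5]],
  ],
)

```text
t: 11.35
ee_pos: [0.5, 0.1967, 0.2183]
ee_rot: [-180.0, 0.1, 56.4]
ft_force: [-0.4, -0.4, 0.5]
gripper_width: 0.501
gripper_force: 0.0
```

apply_moves(
  increments=[
    [[0, 0, 0, 0, 0, 0.84, 0.5], [0, 0, 0, 0, 0, 0.84, 0.5], [0, 0, 0, 0, 0, 0.84, 0.5], [0, 0, 0, 0, 0, 0.84, 0.5], [0, 0, 0, 0, 0, 0.84, 0.5]],
  ],
)

```text
t: 11.98
ee_pos: [0.5001, 0.197, 0.2184]
ee_rot: [179.9, 0.1, 18.9]
ft_force: [-0.0, 1.4, -0.4]
gripper_width: 0.497
gripper_force: 0.0
```

```bash
python3 - <<'E'
from h import *
s=manip.read_state(); C=cam("wrist",s); img=manip.read_camera("wrist"); top=manip.read_camera("top")
print(s['t'],s['ee_pos'],s['ee_rot'],s['joint_pos'])
cv2.imwrite("pics/w4f.png",img); cv2.imwrite("pics/t4f.png",top)
cv2.imwrite("pics/w4.png",np.hstack([cv2.resize(img,(448,336)),cv2.resize(top[140:224,250:338],(352,336),interpolation=2)]))
rel([.5264,.203,.049],19.3)
E
```

```text
11.975 [0.5001 0.197  0.2184] [179.9427   0.1349  18.8567] [-54.7408  32.1605  49.177  101.174  -27.705   59.741  -66.5877]
shift [0.0895 0.0098 0.5661] turn [ 0.0004  0.0018 -0.0095] dyaw 0.425975407986499
```

View pics/w4.png

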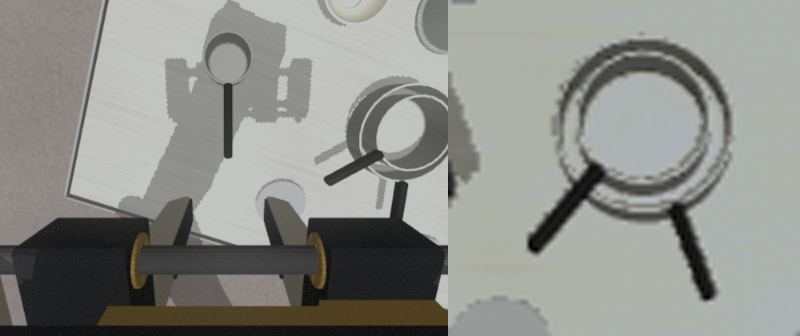

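The wrist view shows the small pan's handle from about (228,84) to (228,157) in the half-size crop. The top crop shows the medium pan nested in the large with their handles splayed.

```bash
python3 - <<'E'
from h import *
s=manip.read_state(); C=cam("wrist",s); img=cv2.imread("pics/w4f.png"); T=cam("top"); top=cv2.imread("pics/t4f.png")
def show(k,CC,im,b,z,e,thr):
    c,w,a,bb,wd,n=handle(CC,im,b,z,thr); tip=c+w*bb
    print(k,"a",np.degrees(np.arctan2(-w[1],-w[0])),"len",bb-a,"wid",wd,n,"pot",tip-w*e,"g82",tip-w*(e-.082))
for t in (55,65): show("S",C,img,(265,112,308,205),.076,.110,t)
for t in (35,45):
    show("L",T,top,(300,180,330,220),.064,.125,t)
    show("M",T,top,(266,178,300,206),.074,.115,t)
E
```

```text
S a 18.717434002011746 len 0.070774840033472 wid 0.00867219206218588 685 pot [0.6112 0.2349] g82 [0.5335 0.2086]
S a 18.909464350785722 len 0.07452856165713848 wid 0.008862543147177196 845 pot [0.6076 0.234 ] g82 [0.53   0.2074]
L a 19.1135464996626 len 0.06416827183380848 wid 0.007301041179864878 67 pot [0.5975 0.0005] g82 [ 0.52   -0.0263]
M a -40.696245396769136 len 0.06732231377190975 wid 0.008309369817313676 83 pot [ 0.599  -0.0012] g82 [0.5368 0.0523]
L a 19.54471385076733 len 0.06506558623573458 wid 0.00745566169733864 70 pot [0.5965 0.0009] g82 [ 0.5192 -0.0266]
M a -40.2675447022493 len 0.06901095016088887 wid 0.00998912803674293 99 pot [ 0.5994 -0.0006] g82 [0.5368 0.0524]
```

```bash
python3 -c "
from h import *
rel([.528,.2065,.049],18.9)"
```

```text
shift [0.0983 0.0005 0.5661] turn [ 0.0004  0.0018 -0.0006] dyaw 0.025975407986493337
```

apply_moves(
  increments=[
    [[0.098, 0, 0.15, 0, 0, 0, 0.5], [0.098, 0, 0.32, 0, 0, 0, 0.5], [0.098, 0, 0.46, 0, 0, 0, 0.5], [0.098, 0, 0.54, 0, 0, 0, 0.5], [0.098, 0, 0.566, 0, 0, 0, 0.5], [0.098, 0, 0.566, 0, 0, 0, 0.5], [0.098, 0, 0.566, 0, 0, 0, 0.0], [0.098, 0, 0.566, 0, 0, 0, 0.0], [0.098, 0, 0.566, 0, 0, 0, 0.0], [0.098, 0, 0.566, 0, 0, 0, 0.0]],
  ],
  squeeze=40,
)

```text
t: 13.32
ee_pos: [0.5284, 0.2074, 0.05]
ee_rot: [-180.0, -0.0, 18.8]
ft_force: [-0.0, 0.1, -0.7]
gripper_width: 0.119
gripper_force: 0.1
```

apply_moves(
  increments=[
    [[0, 0, 0, 0, 0, 0, 0], [0, 0, -0.05, 0, 0, 0, 0], [0, 0, -0.13, 0, 0, 0, 0], [0, 0, -0.22, 0, 0, 0, 0], [0, 0, -0.31, 0, 0, 0, 0], [0, 0, -0.38, 0, 0, 0, 0], [0, 0, -0.41, 0, 0, 0, 0], [0, 0, -0.41, 0, 0, 0, 0]],
  ],
)

```text
t: 14.32
ee_pos: [0.5284, 0.2073, 0.1732]
ee_rot: [-180.0, -0.0, 18.8]
ft_force: [0.8, 0.5, -0.2]
gripper_width: 0.102
gripper_force: 40.0
```

```bash
python3 - <<'E'
from h import *
s=manip.read_state(); C=cam("wrist",s); img=manip.read_camera("wrist"); cv2.imwrite("pics/w5.png",img)
print(s['t'],s['ee_pos'],s['ee_rot'],s['gripper_width'],s['joint_pos'],s['ft_force'],s['torque'])
yaw=79.4; u=-np.array([np.cos(np.radians(yaw)),np.sin(np.radians(yaw))])
t=np.array([.5985,-.0005])+.082*u; print(t)
rel([*t,s['ee_pos'][2]],yaw)
E
```

```text
14.325 [0.5284 0.2073 0.1732] [-179.9898   -0.0414   18.7962] 0.10212220201450761 [-51.374   37.3922  46.1531  99.8734 -31.6791  56.5536 -64.2175] [ 0.7843  0.5287 -0.1911] [-0.0494  0.1649  0.0446]
[ 0.5834 -0.0811]
shift [-0.1345  0.9696 -0.0027] turn [-0.0008  0.0008 -1.3468] dyaw 60.60582840995431
```

View pics/w5.png

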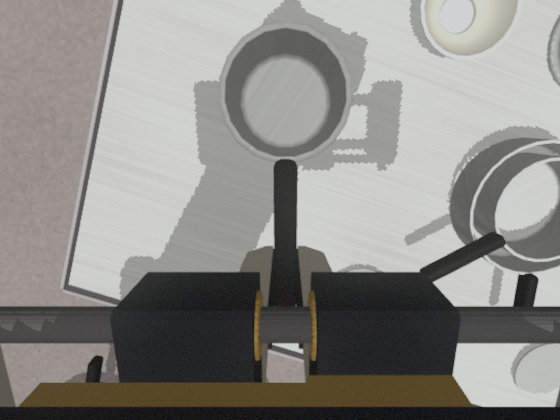

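The small pan is held. Its rim centre is at about (286,92) and it looks level.

```bash
python3 - <<'E'
from h import *
s=manip.read_state(); C=cam("wrist",s)
p=ray(C,(286,92),s['ee_pos'][2]+.0188)[0]
print("g",np.hypot(*(p-s['ee_pos'])[:2]),"ang",np.degrees(np.arctan2(*(p-s['ee_pos'])[1::-1])))
E
```

```text
g 0.08202361630671778 ang 18.184252688122353
```

apply_moves(
  increments=[
    [[-0.005, 0.06, 0, 0, 0, -0.08, 0], [-0.02, 0.18, 0, 0, 0, -0.2, 0], [-0.035, 0.32, 0, 0, 0, -0.35, 0], [-0.06, 0.47, 0, 0, 0, -0.5, 0], [-0.08, 0.62, 0, 0, 0, -0.65, 0], [-0.1, 0.76, 0, 0, 0, -0.8, 0], [-0.12, 0.86, 0, 0, 0, -0.92, 0], [-0.13, 0.93, 0, 0, 0, -1, 0], [-0.135, 0.96, 0, 0, 0, -1, 0], [-0.135, 0.97, 0, 0, 0, -1, 0]],
  ],
)

```text
t: 15.62
ee_pos: [0.5833, -0.0811, 0.172]
ee_rot: [-179.9, 0.0, 63.7]
ft_force: [0.6, 1.1, -0.6]
gripper_width: 0.102
gripper_force: 40.0
```

apply_moves(
  increments=[
    [[0, 0, 0, 0, 0, -0.12, 0], [0, 0, 0, 0, 0, -0.25, 0], [0, 0, 0, 0, 0, -0.33, 0], [0, 0, 0, 0, 0, -0.35, 0], [0, 0, 0, 0, 0, -0.35, 0]],
  ],
)

```text
t: 16.25
ee_pos: [0.5837, -0.0804, 0.1726]
ee_rot: [-180.0, -0.0, 79.6]
ft_force: [0.2, 0.4, -1.2]
gripper_width: 0.107
gripper_force: 40.0
```

```bash
python3 - <<'E'
from h import *
s=manip.read_state(); img=manip.read_camera("wrist"); cv2.imwrite("pics/w6.png",img)
print(s['t'],s['ee_pos'],s['ee_rot'],s['gripper_width'],s['joint_pos'])
yaw=79.4; u=-np.array([np.cos(np.radians(yaw)),np.sin(np.radians(yaw))])
for g in (.078,.082,.086):
  t=np.array([.5985,-.0005])+g*u; print(t); rel([*t,.053],yaw)
E
```

```text
16.25 [ 0.5837 -0.0804  0.1726] [-179.9717   -0.0171   79.5567] 0.10707249117147602 [-10.7088  34.6019  26.7769  96.004  -18.4914  53.8536  12.5711]
[ 0.5842 -0.0772]
shift [ 0.0114 -0.0005  0.3987] turn [-0.0004 -0.0002  0.0032] dyaw -0.14277876824507985
[ 0.5834 -0.0811]
shift [-0.0019 -0.0005  0.3987] turn [-0.0004 -0.0002  0.0032] dyaw -0.14277876824507985
[ 0.5827 -0.085 ]
shift [-0.0153 -0.0006  0.3987] turn [-0.0004 -0.0002  0.0032] dyaw -0.14277876824507985
```

View pics/w6.png

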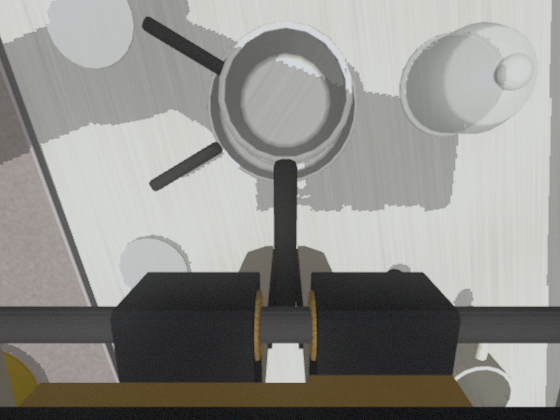

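The small pan is centred over the medium pan, with its rim at about (286,92). The jar, right at (485,85), is clear. Lower.

apply_moves(
  increments=[
    [[-0.002, 0, 0.04, 0, 0, 0, 0], [-0.002, 0, 0.11, 0, 0, 0, 0], [-0.002, 0, 0.19, 0, 0, 0, 0], [-0.002, 0, 0.26, 0, 0, 0, 0], [-0.002, 0, 0.32, 0, 0, 0, 0], [-0.002, 0, 0.355, 0, 0, 0, 0], [-0.002, 0, 0.37, 0, 0, 0, 0], [-0.002, 0, 0.375, 0, 0, 0, 0], [-0.002, 0, 0.375, 0, 0, 0, 0]],
  ],
)

```text
t: 17.42
ee_pos: [0.584, -0.082, 0.0608]
ee_rot: [179.9, -0.0, 79.5]
ft_force: [-0.1, 0.2, -0.7]
gripper_width: 0.102
gripper_force: 40.0
```

apply_moves(
  increments=[
    [[0, 0, 0.005, 0, 0, 0, 0], [0, 0, 0.005, 0, 0, 0, 0]],
  ],
)

```text
t: 17.68
ee_pos: [0.5837, -0.0818, 0.059]
ee_rot: [180.0, -0.0, 79.5]
ft_force: [0.4, -1.3, 0.4]
gripper_width: 0.099
gripper_force: 40.0
```

apply_moves(
  increments=[
    [[0, 0, 0.003, 0, 0, 0, 0], [0, 0, 0.005, 0, 0, 0, 0], [0, 0, 0.005, 0, 0, 0, 0]],
  ],
)

```text
t: 18.05
ee_pos: [0.5838, -0.0822, 0.0577]
ee_rot: [180.0, 0.0, 79.5]
ft_force: [-1.3, -0.8, 2.5]
gripper_width: 0.102
gripper_force: 40.0
```

apply_moves(
  increments=[
    [[0, 0, 0, 0, 0, 0, 0.2], [0, 0, 0, 0, 0, 0, 0.35], [0, 0, 0, 0, 0, 0, 0.4], [0, 0, -0.08, 0, 0, 0, 0.4], [0, 0, -0.2, 0, 0, 0, 0.4], [0, 0, -0.35, 0, 0, 0, 0.4], [0, 0, -0.5, 0, 0, 0, 0.4], [0, 0, -0.55, 0, 0, 0, 0.4], [0, 0, -0.55, 0, 0, 0, 0.4]],
  ],
)

```text
t: 19.18
ee_pos: [0.5838, -0.0818, 0.2225]
ee_rot: [179.9, -0.0, 79.6]
ft_force: [-0.5, -0.8, 0.0]
gripper_width: 0.4
gripper_force: 0.0
```

```bash
python3 - <<'E'
from h import *
s=manip.read_state(); img=manip.read_camera("wrist"); sc=manip.read_camera("scene")
print(s['t'],s['ee_pos'],s['joint_pos'])
cv2.imwrite("pics/f.png",np.hstack([cv2.resize(img,(400,300)),cv2.resize(sc[155:305,100:300],(400,300),interpolation=2)]))
cv2.imwrite("pics/ff.png",img)
E
```

```text
19.175 [ 0.5838 -0.0818  0.2225] [-11.5933  31.6565  28.3739  92.424  -16.7416  60.1201  11.1553]
```

View pics/f.png

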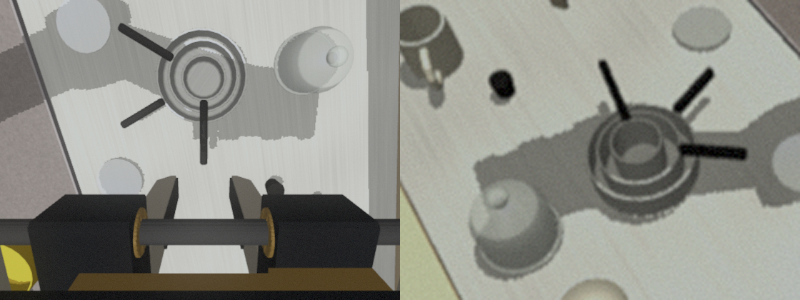

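The three pans sit level and concentric, with the handles fanned at about 60° apart. The jar is upright in its place.

```bash
python3 -c "
from cell import manip
print(manip.hand_in())"
```

```text
the job is handed in; nothing more can be done
None
```

I nested the small pan in the medium and the medium in the large, with the handles fanned about 60° apart and the bell jar untouched, and handed the job in at about 19 s.

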